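# Screw the orange port cap home on the lighting driver box

## Task

The orange cap has only been set down on the port of the beige driver box and its thread has not caught. Without lifting it off, turn it backwards (anticlockwise seen from above) until its white dot comes round to the black line on the box and the cap drops into the thread, then screw it clockwise until it is fully home, and let go. Do not touch the grey box with the blue cap, which is already closed.

Things in the scene. Friction and masses are not known exactly. Their poses are not given: they have to be found in the camera images.
- cap_grip (a point): Grip point on the axis of the upright grip bar (56 long, 16 wide, 36 mm high), 24 mm above the roof of the loose orange ribbed cap (68 across, 61 mm high, 130 g). x along the bar to its dotted end, y across (pinch this way), z up. Set down, the bar is 38-60 deg clockwise of the black line, this point 43 mm above port. With the dot within 10 deg of the line the cap can drop 8 mm: lower it or let go of it.
- cap_dot (a point): Centre of the white dot, 12 mm across, on top of the orange cap's bar near one end: 19.5 mm from the cap's axis, 12 mm above cap_grip, same axes. Dropped at the line, the cap has 14 deg play each way; clockwise from there it sinks 3.5 mm more, evenly, over 62 deg to a rigid stop: fully home, cap_grip 31.5 mm above port. Thread greased, turns easily, 1.5 mm side play.
- port (a point): Centre of the top of the brass threaded port, 51 mm across, hidden in the orange cap; 20 mm above the lid of the beige box (150 x 130, 55 mm high, fixed). z up; x points to the black line on the lid (radial, 38 to 64 mm from the port's axis), y left of x. A red dot on the lid, 62 deg clockwise of the line, shows where the bar's dotted end points when fully home.
- blue_box: A similar fixed box, grey, 150 x 130 mm, 55 mm high, with a blue cap already screwed down (top of its bar 119 mm above the table). To be left alone. Origin at the centre of its underside, z up.
There are look-alikes about, which are no part of the job. Of the things like the part that bears cap_grip, leave any that is brown or turquoise; of the rest the larger one is meant.

How it is judged:
By the outcome, as a careful person would: the job done as asked, in the order asked, and still so for the second after the job is handed in, with the robot touching nothing.
It also fails if it takes over 38 s, if anything falls off the work surface, if the arm or the gripper's body presses on something with over 40 N, if the wrist force passes 120 N, or if a joint passes its speed limit or range.

## Robot

A 6-joint arm with a two-finger parallel gripper is mounted at the origin on the work surface. World frame = base frame: x ahead of the robot, y to its left, z up, the work surface at z = 0. Lengths are in mm, angles in rad, forces in N, time in s.
With the tool pointing down it reaches from about 275 to 750 mm from the base axis. Payload 10.2 kg.
Tool frame: the origin (TCP) lies on the front face of the gripper's body, between the roots of the fingers; the fingertips stand 73 mm ahead of it and the grasp point (between the pads) lies 54 mm ahead of it; z points along the fingers, y is the line along which they close (so a half turn about z gives the same grasp; the last joint's range is limited). The gripper opens to 85 mm and grips with 20 to 120 N. Pads are 22 mm wide; open, the fingers measure 114 mm over their backs; the gripper's body (76 mm by 85 mm) begins 54 mm behind the grasp point. The pads swing forward as they close: fully open they stand 13 mm farther back than shut.
Start: joints at [0.886, 0.313, 1.498, -0, 1.331, -0.223], TCP at [233.932, 470.008, 303.894] pointing down, gripper open.
Joint ranges: [-2.94, 2.94], [-0.97, 2.17], [0.19, 2.56], [-1.23, 4.37], [0.02, 3.11], [-2.88, 2.88]. Speed limits (rad/s): [2.39, 2.39, 3.01, 3.14, 3.14, 3.14].

## Interface

Orientations are given as a 3x3 rotation matrix whose columns are the frame's x, y, z axes.
In Python, from plant import * gives the robot as it stands. The module is installed in compiled form; this text tells all that it offers.
- The arm moves only by the tool servo_tool, never from a script. Its argument "targets" is a list of rows, each a list of 7 numbers: the gripper's target within -1 to 1 (fully open at 1, half-way at 0, shut at -1), then the shift along the tool's x, y, z normalised to -1 to 1, where 1 is 0.04 m, then the turn, a rotation vector about the tool's x, y, z normalised to -1 to 1, where 1 is 5 degrees. A call has 1 to 5 rows; each row shifts and turns the commanded pose from where the row before left it, along the tool's axes as they then stand; what a row does not reach is not made up. A row lasts 1/12 s, in which the tool goes at most 41.7 mm and 7.16 degrees, less where a joint would pass 70% of its speed; a pose out of reach is approached as far as the arm can. A call with a number of a shift or a turn outside -1 to 1 is refused whole. A call with a gripper value outside its range is refused whole. The fingers move at their own pace and stop on an object; "squeeze" is the grip in N (left out, the last holds). Time passes only in rows, so rows that do not move let the fingers close. It gives the time, the measured TCP pose, the force, the opening and the grip force at its end, in the units of the state.
- read_state(): the state, without advancing time (a new reading comes with each control period).
- camera(name): name is "side" or "top" or "wrist"; returns the picture (420x560x3 uint8, red, green, blue); there is no depth.
- camera_info(name): a dict with "camera_matrix" (3x3 intrinsics, pixels), "view" (4x4, takes a point from world to camera coordinates); the wrist camera has in their place "tool_from_camera" (4x4, takes a point from camera to tool coordinates, whose origin is the TCP and whose axes are the flange's). Camera axes: x right, y down, z forward; pixel columns grow to the right and rows downward; lengths in mm; the calibration is good to about 2 mm. The wrist camera is an equidistant fisheye: a pixel r from the principal point sees the ray r / f radians off the axis. A picture is of the moment at which its call begins: read the wrist's pose just before it. camera_info takes no time and is no camera call.
- finish_job(): hands the job in; it is judged then, once.
The state is a dict: "time_s": time; "qpos": joint angles; "qd": joint speeds; "tau": joint torques, N m; "tcp_pos": TCP position; "orientation": TCP orientation; "contact_force": force on the tool from outside, world axes, zero at the start; "moment": the same for the moment, N m; "finger_gap": finger opening in mm; "gripper_force": force on a finger pad.
Only numpy, scipy, OpenCV 4.12 (cv2) and the standard library are available. Lean on these libraries where they do the work, as an engineer would, in place of code of your own. Each camera call takes 0.05 s, during which the arm holds its last target. There are 200 camera calls.

## Working session

There is one attempt and no reset: what is moved stays moved. The work goes in short steps, Python scripts to look and compute and a tool call to move; the robot and the scene stay as the last step left them, time stands still between calls to the robot, and variables do not carry over. Pictures are saved under pics/ and viewed, at most 10 in all, crops included, and the job is handed in when it is done.

Besides the shell and the picture viewer there is one more tool, called after "Call:" by a JSON object that holds its "op" and its "data". servo_tool: Moves the arm, as the interface text tells. Its arguments: {"type":"object","properties":{"targets":{"type":"array"},"squeeze":{"type":"number"}},"required":["targets"]}

```bash
mkdir -p pics
python3 - <<'E'
from plant import *
import cv2,numpy as np
for n in ("top","side"):
    cv2.imwrite(f"pics/{n}0.png",cv2.cvtColor(camera(n),cv2.COLOR_RGB2BGR))
    i=camera_info(n);print(n,i["camera_matrix"],np.round(i["view"],4))
s=read_state();print(s["time_s"],s["tcp_pos"],np.round(s["orientation"],3),s["finger_gap"])
print(camera_info("wrist"))
E
```

```text
top [[529.61855229   0.         283.6839159 ]
 [  0.         529.61855229 207.31554074]
 [  0.           0.           1.        ]] [[-2.6000000e-02 -9.9970000e-01 -1.6000000e-03 -5.0103300e+01]
 [-9.9140000e-01  2.5900000e-02 -1.2830000e-01  5.5165680e+02]
 [ 1.2830000e-01 -1.7000000e-03 -9.9170000e-01  1.1461037e+03]
 [ 0.0000000e+00  0.0000000e+00  0.0000000e+00  1.0000000e+00]]
side [[446.60732965   0.         275.25704172]
 [  0.         446.60732965 204.58683109]
 [  0.           0.           1.        ]] [[ 9.999000e-01  1.900000e-03  1.450000e-02 -5.419669e+02]
 [ 1.100000e-02 -7.502000e-01 -6.611000e-01  1.714970e+01]
 [ 9.600000e-03  6.612000e-01 -7.502000e-01  9.615710e+02]
 [ 0.000000e+00  0.000000e+00  0.000000e+00  1.000000e+00]]
0.1 [233.8270705  469.87183228 303.39632016] [[-0.895  0.446 -0.001]
 [ 0.446  0.895 -0.001]
 [ 0.    -0.001 -1.   ]] 85.37377647837816
{'camera_matrix': array([[325.1922621 ,   0.        , 274.84776438],
       [  0.        , 325.1922621 , 206.66265758],
       [  0.        ,   0.        ,   1.        ]]), 'tool_from_camera': array([[-1.88388207e-04, -9.44599224e-01, -3.28225944e-01,
         8.43149276e+01],
       [ 9.99999353e-01,  1.90171651e-04, -1.12125225e-03,
         2.62498530e-01],
       [ 1.12155328e-03, -3.28225943e-01,  9.44598577e-01,
        -7.04988256e+01],
       [ 0.00000000e+00,  0.00000000e+00,  0.00000000e+00,
         1.00000000e+00]])}
```

View pics/top0.png

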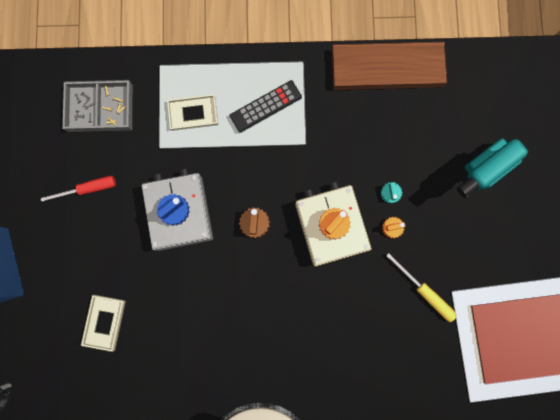

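View pics/side0.png

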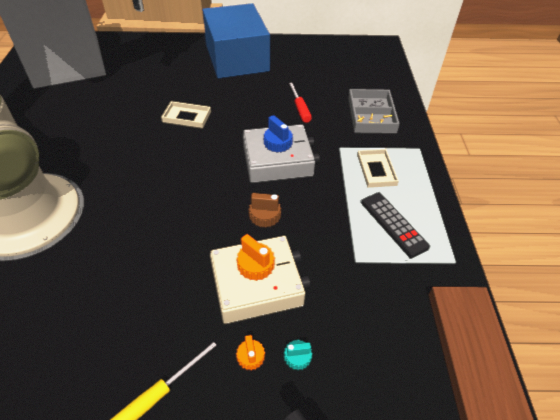

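The candidates are the large orange cap on the beige box at top (335,223), a small orange one at (394,228), brown at (254,222) and turquoise at (391,192). The target is the large orange one, because it is the larger of the two that are neither brown nor turquoise. I'll confirm it in an enlarged crop.

Run:
```python
import cv2,numpy as np
a=cv2.imread("pics/top0.png")[175:275,280:380];b=cv2.imread("pics/side0.png")[225:325,205:305]
f=lambda i:cv2.resize(i,(400,400),interpolation=cv2.INTER_CUBIC)
cv2.imwrite("pics/crop.png",np.hstack([f(a),f(b)]))
```

```text
(no output)
```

View pics/crop.png

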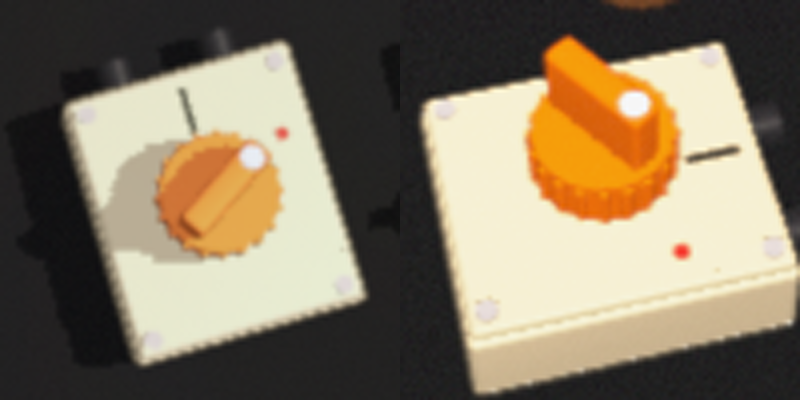

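The crop confirms it: the large ribbed orange cap on the beige box, with its bar's white dot at top (343,214). The black line runs (325.5,197.5) to (328.5,208) and the red dot is at (350.5,208).

```bash
cat > h.py <<'E'
import numpy as np,cv2
from plant import *
def onz(n,uv,z):
    i=camera_info(n);K=i["camera_matrix"];V=i["view"];R=V[:3,:3];c=-R.T@V[:3,3]
    d=R.T@np.linalg.inv(K)@[uv[0],uv[1],1];return (c+d*(z-c[2])/d[2])
def ang(v):return np.degrees(np.arctan2(v[1],v[0]))
def ray(uv,T):
    i=camera_info("wrist");K=i["camera_matrix"];p=np.array([uv[0]-K[0,2],uv[1]-K[1,2]])/K[0,0];r=np.hypot(*p)
    d=np.r_[p/r*np.sin(r),np.cos(r)];M=i["tool_from_camera"];R,t=T
    return R@M[:3,3:4][:,0]+t, R@M[:3,:3]@d
def wz(uv,z,T):
    c,d=ray(uv,T);return c+d*(z-c[2])/d[2]
E
python3 - <<'E'
from h import *
np.set_printoptions(precision=1,suppress=True)
c4=lambda x,y:(280+(x+.5)/4-.5,175+(y+.5)/4-.5)
s4=lambda x,y:(205+(x-400+.5)/4-.5,225+(y+.5)/4-.5)
P={}
for k,t,s,z in [("li",(194,132),(687,160),55),("lo",(182,90),(739,150),55),("red",(282,133),(682,251),55),("dot",(252,157),(634,104),130)]:
    a,b=onz("top",c4(*t),z),onz("side",s4(*s),z);print(k,a,b);P[k]=(a+b)/2
cs=[onz("top",c4(*p),55) for p in[(70,105),(287,43),(365,297),(140,362)]]
print("lid",np.array(cs),np.mean(cs,0))
bar=[onz("top",c4(*p),130) for p in[(245,143),(268,158),(200,236),(183,222)]]
b=np.mean(bar,0);print("bar c",b,"ang",ang((bar[0]+bar[1]-bar[2]-bar[3])))
sb=[onz("side",s4(*p),130) for p in[(570,37),(547,50),(636,128),(659,113)]]
print("side bar",np.mean(sb,0),ang(sb[2]+sb[3]-sb[0]-sb[1]))
for c in (b,np.mean(sb,0)):
  for k in P: print(k,np.hypot(*(P[k]-c)[:2]),ang(P[k]-c))
E
```

```text
li [ 544.4 -161.9   55. ] [ 543.6 -164.    55. ]
lo [ 567.8 -156.1   55. ] [ 567.5 -158.3   55. ]
red [ 542.6 -210.1   55. ] [ 541.4 -211.7   55. ]
dot [ 521.2 -184.6  130. ] [ 520.2 -186.5  130. ]
lid [[ 561.1  -94.3   55. ]
 [ 592.5 -214.9   55. ]
 [ 451.7 -251.3   55. ]
 [ 419.8 -128.1   55. ]] [ 506.3 -172.2   55. ]
bar c [ 504.8 -169.6  130. ] ang -41.405825874842904
side bar [ 506.6 -175.   130. ] -45.60483558854727
li 39.732253599046096 9.710981235113907
lo 64.05560915541447 11.2064788135654
red 55.52611710541097 -47.98901927945705
dot 22.49323222967843 -44.997069622347446
li 39.259532128221664 17.883321458881042
lo 63.5774049283629 16.261203628093135
red 50.39331155607381 -45.435055427171584
dot 17.614822470915694 -36.79503046931152
```

Call:
{"op": "servo_tool", "data": {"targets": [[1,-0.66,-0.57,0,0,0,0],[1,-0.66,-0.57,0,0,0,0],[1,-0.66,-0.57,0,0,0,0],[1,-0.66,-0.57,0,0,0,0],[1,-0.66,-0.57,0,0,0,0]]}}

```text
time_s: 0.52
tcp_pos: [301.4, 307.6, 303.7]
orientation: [[-0.895, 0.445, -0.0], [0.445, 0.895, -0.0], [0.0, -0.0, -1.0]]
contact_force: [1.0, -0.2, 0.4]
finger_gap: 85.1
gripper_force: 0.0
```

Call:
{"op": "servo_tool", "data": {"targets": [[1,-0.66,-0.57,0,0,0,0],[1,-0.66,-0.57,0,0,0,0],[1,-0.66,-0.57,0,0,0,0],[1,-0.66,-0.57,0,0,0,0],[1,-0.66,-0.57,0,0,0,0]]}}

```text
time_s: 0.93
tcp_pos: [368.8, 146.6, 303.8]
orientation: [[-0.895, 0.446, -0.0], [0.446, 0.895, 0.0], [0.0, -0.0, -1.0]]
contact_force: [0.9, 0.8, 0.3]
finger_gap: 85.2
gripper_force: 0.0
```

Call:
{"op": "servo_tool", "data": {"targets": [[1,-0.66,-0.57,0,0,0,0],[1,-0.66,-0.57,0,0,0,0],[1,-0.66,-0.57,0,0,0,0],[1,-0.66,-0.57,0,0,0,0],[1,-0.66,-0.57,0,0,0,0]]}}

```text
time_s: 1.35
tcp_pos: [436.3, -14.4, 303.8]
orientation: [[-0.895, 0.446, -0.0], [0.446, 0.895, 0.0], [0.0, 0.0, -1.0]]
contact_force: [-0.3, -0.2, 0.2]
finger_gap: 85.3
gripper_force: 0.0
```

Call:
{"op": "servo_tool", "data": {"targets": [[1,-0.66,-0.57,0,0,0,0],[1,-0.66,-0.57,0,0,0,0],[1,-0.66,-0.57,0,0,0,0],[1,-0.66,-0.57,0,0,0,0],[1,-0.66,-0.57,0,0,0,0]]}}

```text
time_s: 1.77
tcp_pos: [503.7, -175.2, 303.5]
orientation: [[-0.895, 0.446, -0.001], [0.446, 0.895, 0.0], [0.001, 0.0, -1.0]]
contact_force: [0.5, 0.2, 0.4]
finger_gap: 85.4
gripper_force: 0.0
```

Call:
{"op": "servo_tool", "data": {"targets": [[1,0,0,0,0,0,0.8],[1,0,0,0,0,0,0.8],[1,0,0,0,0,0,0.8],[1,0,0,0,0,0,0.7],[1,0,0,0,0,0,0]]}}

```text
time_s: 2.18
tcp_pos: [503.4, -173.5, 303.5]
orientation: [[-0.742, 0.67, -0.001], [0.67, 0.742, 0.0], [0.001, -0.0, -1.0]]
contact_force: [-0.7, 0.6, -0.0]
finger_gap: 85.3
gripper_force: 0.0
```

Run:
```python
from h import *
s=read_state();T=(np.array(s["orientation"]),np.array(s["tcp_pos"]))
im=camera("wrist");cv2.imwrite("pics/w1.png",cv2.cvtColor(im,cv2.COLOR_RGB2BGR))
print(s["time_s"],T,s["qpos"]);np.savez("w1.npz",R=T[0],t=T[1])
```

```text
2.1833 (array([[-7.42102982e-01,  6.70285520e-01, -6.96679847e-04],
       [ 6.70285403e-01,  7.42103294e-01,  4.23695521e-04],
       [ 8.01005382e-04, -1.52548622e-04, -9.99999668e-01]]), array([ 503.35625712, -173.50590504,  303.53413289])) [-5.52153780e-01  3.29844282e-01  1.47548296e+00 -4.82211503e-06
  1.33708080e+00 -1.38835545e+00]
```

View pics/w1.png

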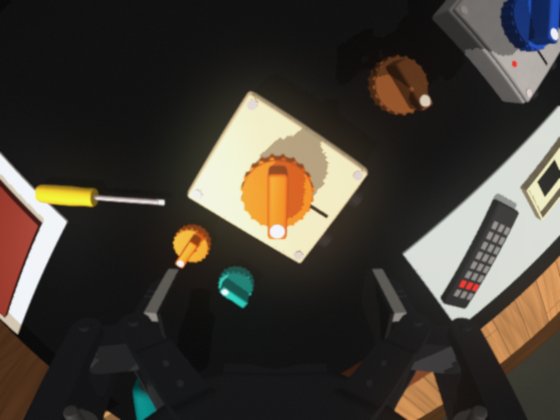

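The wrist view shows the large cap with its bar upright in the picture, the dot at (277,231) and the far end near (277,167). The line is at (311,206)-(326,216) and the open fingers straddle the space below.

Run:
```python
from h import *
np.set_printoptions(precision=1,suppress=True)
d=np.load("w1.npz");T=(d["R"],d["t"])
im=cv2.imread("pics/w1.png");c=im[145:265,215:350]
cv2.imwrite("pics/w1c.png",cv2.resize(c,None,fx=5,fy=5,interpolation=cv2.INTER_CUBIC)[:600])
dot=wz((277,231),130,T);far=wz((278,167),130,T);print("dot",dot,"far",far)
u=(dot-far)/np.linalg.norm(dot-far);print("len",np.linalg.norm(dot-far),"ang",ang(u),"axis",dot-19.5*u)
for p in [(311,206),(326,216)]:print(wz(p,55,T))
print(ang(T[0][:,1])-90)
```

```text
dot [ 520.4 -186.5  130. ] far [ 481.4 -150.3  130. ]
len 53.21240714837241 ang -42.805632698931106 axis [ 506.1 -173.2  130. ]
[ 547.6 -162.7   55. ]
[ 566.9 -158.    55. ]
-42.08910578274143
```

View pics/w1c.png

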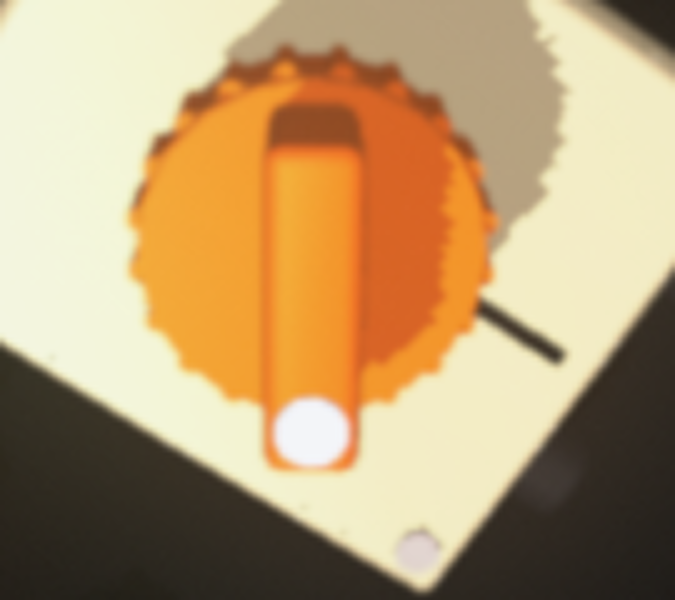

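The crop puts the dot centre at (277.2,231.4) and the bar's axis near column 277.5. Together with the line, that places the cap axis at about (506,-173) and the bar at -42°, so I can descend.

Call:
{"op": "servo_tool", "data": {"targets": [[1,-0.04,0.05,0.75,0,0,0],[1,0,0,0.75,0,0,0],[1,0,0,0.75,0,0,0],[1,0,0,0.5,0,0,0],[1,0,0,0.25,0,0,0]]}}

```text
time_s: 2.65
tcp_pos: [505.1, -172.5, 181.2]
orientation: [[-0.745, 0.667, -0.004], [0.667, 0.745, 0.002], [0.004, -0.001, -1.0]]
contact_force: [-0.4, -0.0, 0.3]
finger_gap: 85.3
gripper_force: 0.0
```

Call:
{"op": "servo_tool", "data": {"targets": [[0.2,0,0,0.22,0,0,0],[-0.2,0,0,0,0,0,0],[-0.4,0,0,0,0,0,0],[-0.4,0,0,0,0,0,0],[-0.4,0,0,0,0,0,0]], "squeeze": 25}}

```text
time_s: 3.07
tcp_pos: [506.4, -173.3, 176.2]
orientation: [[-0.744, 0.668, 0.002], [0.668, 0.744, -0.001], [-0.002, 0.0, -1.0]]
contact_force: [-0.3, -0.5, -1.3]
finger_gap: 26.5
gripper_force: 0.0
```

Call:
{"op": "servo_tool", "data": {"targets": [[-0.7,0,0,0,0,0,0],[-1,0,0,0,0,0,0],[-1,0,0,0,0,0,0],[-1,0,0,0,0,0,0]], "squeeze": 25}}

```text
time_s: 3.4
tcp_pos: [506.3, -173.2, 176.0]
orientation: [[-0.744, 0.668, 0.001], [0.668, 0.744, -0.001], [-0.002, 0.0, -1.0]]
contact_force: [-0.8, 0.8, 5.7]
finger_gap: 15.6
gripper_force: 29.7
```

Call:
{"op": "servo_tool", "data": {"targets": [[-1,0,0,0,0,0,-0.6],[-1,0,0,0,0,0,-0.9],[-1,0,0,0,0,0,-0.9],[-1,0,0,0,0,0,-0.9],[-1,0,0,0,0,0,-0.9]]}}

```text
time_s: 3.82
tcp_pos: [506.4, -173.3, 176.0]
orientation: [[-0.935, 0.354, 0.002], [0.354, 0.935, -0.001], [-0.002, -0.0, -1.0]]
contact_force: [-0.2, -0.0, 5.9]
finger_gap: 15.5
gripper_force: 29.7
```

Call:
{"op": "servo_tool", "data": {"targets": [[-1,0,0,0,0,0,-0.9],[-1,0,0,0,0,0,-0.9],[-1,0,0,0,0,0,-0.9],[-1,0,0,0,0,0,-0.9],[-1,0,0,0,0,0,-0.9]]}}

```text
time_s: 4.23
tcp_pos: [506.2, -173.2, 175.6]
orientation: [[-1.0, -0.031, 0.001], [-0.031, 1.0, -0.001], [-0.001, -0.001, -1.0]]
contact_force: [0.4, 0.3, -2.0]
finger_gap: 15.3
gripper_force: 28.8
```

Call:
{"op": "servo_tool", "data": {"targets": [[-1,0,0,0,0,0,-0.9],[-1,0,0,0,0,0,-0.9],[-1,0,0,0,0,0,-0.6],[-1,0,0,0,0,0,0]]}}

```text
time_s: 4.57
tcp_pos: [505.8, -173.0, 174.9]
orientation: [[-0.972, -0.236, -0.001], [-0.236, 0.972, 0.0], [0.0, 0.0, -1.0]]
contact_force: [-0.8, 0.3, -1.0]
finger_gap: 15.4
gripper_force: 28.8
```

Call:
{"op": "servo_tool", "data": {"targets": [[-1,0,0,0.05,0,0,0],[-1,0,0,0.05,0,0,0],[-1,0,0,0.05,0,0,0]]}}

```text
time_s: 4.82
tcp_pos: [505.9, -173.0, 168.7]
orientation: [[-0.972, -0.233, -0.0], [-0.233, 0.972, 0.0], [0.0, 0.0, -1.0]]
contact_force: [-0.2, 0.7, -0.9]
finger_gap: 15.3
gripper_force: 28.7
```

Call:
{"op": "servo_tool", "data": {"targets": [[-1,0,0,0.03,0,0,0],[-1,0,0,0.02,0,0,0],[-1,0,0,0,0,0,0]]}}

```text
time_s: 5.07
tcp_pos: [506.1, -173.1, 167.9]
orientation: [[-0.972, -0.234, 0.0], [-0.234, 0.972, -0.0], [-0.0, -0.0, -1.0]]
contact_force: [-2.6, 1.9, 6.7]
finger_gap: 15.5
gripper_force: 29.9
```

Call:
{"op": "servo_tool", "data": {"targets": [[-1,0,0,0.005,0,0,0.6],[-1,0,0,0.006,0,0,0.9],[-1,0,0,0.006,0,0,0.9],[-1,0,0,0.006,0,0,0.9],[-1,0,0,0.006,0,0,0.9]]}}

```text
time_s: 5.48
tcp_pos: [506.5, -173.4, 166.9]
orientation: [[-0.991, 0.134, 0.002], [0.134, 0.991, -0.001], [-0.002, -0.001, -1.0]]
contact_force: [0.3, 0.8, 7.3]
finger_gap: 15.8
gripper_force: 29.7
```

Call:
{"op": "servo_tool", "data": {"targets": [[-1,0,0,0.006,0,0,0.9],[-1,0,0,0.006,0,0,0.9],[-1,0,0,0.006,0,0,0.9],[-1,0,0,0.006,0,0,0.9],[-1,0,0,0.006,0,0,0.9]]}}

```text
time_s: 5.9
tcp_pos: [506.5, -173.4, 165.7]
orientation: [[-0.864, 0.503, 0.002], [0.503, 0.864, -0.001], [-0.003, -0.0, -1.0]]
contact_force: [0.7, 0.3, 5.5]
finger_gap: 15.7
gripper_force: 29.6
```

Call:
{"op": "servo_tool", "data": {"targets": [[-1,0,0,0.006,0,0,0.9],[-1,0,0,0.006,0,0,0.9],[-1,0,0,0.006,0,0,0.6],[-1,0,0,0,0,0,0]]}}

```text
time_s: 6.23
tcp_pos: [506.6, -173.4, 165.0]
orientation: [[-0.741, 0.671, 0.002], [0.671, 0.741, -0.001], [-0.003, 0.0, -1.0]]
contact_force: [-0.4, -0.7, 5.7]
finger_gap: 16.1
gripper_force: 29.8
```

```bash
python3 -c "
from h import *
s=read_state();print(s['time_s'],s['tcp_pos'],s['moment'],s['contact_force'],ang(-np.array(s['orientation'])[:,0]))"
```

```text
6.2333 [ 506.5549283  -173.41274721  164.97228811] [-0.08096305 -0.01039935 -0.09578428] [-0.44807911 -0.69075221  5.73330469] -42.15893735231235
```

Call:
{"op": "servo_tool", "data": {"targets": [[-1,0,0,0.004,0,0,0.5],[-1,0,0,0.004,0,0,0.4],[-1,0,0,0,0,0,0]]}}

```text
time_s: 6.48
tcp_pos: [506.6, -173.5, 164.7]
orientation: [[-0.687, 0.726, 0.002], [0.726, 0.687, -0.002], [-0.003, 0.0, -1.0]]
contact_force: [-0.6, 0.3, 6.4]
finger_gap: 15.5
gripper_force: 29.8
```

```bash
python3 -c "
from h import *
s=read_state();print(s['time_s'],s['tcp_pos'],s['moment'],s['contact_force'],ang(-np.array(s['orientation'])[:,0]))"
```

```text
6.4833 [ 506.56847363 -173.52280925  164.72310483] [-0.12163858  0.0065409   0.1062139 ] [-0.58597634  0.31668686  6.39133342] -46.5811773161458
```

Call:
{"op": "servo_tool", "data": {"targets": [[-1,0,0,0.002,0,0,0.4],[-1,0,0,0,0,0,0.3],[-1,0,0,0,0,0,0]]}}

```text
time_s: 6.73
tcp_pos: [506.4, -173.8, 164.7]
orientation: [[-0.643, 0.766, 0.002], [0.766, 0.643, -0.003], [-0.003, -0.001, -1.0]]
contact_force: [-2.2, -2.1, 6.2]
finger_gap: 14.9
gripper_force: 36.2
```

```bash
python3 -c "
from h import *
s=read_state();print(s['time_s'],s['tcp_pos'],s['moment'],s['contact_force'],ang(-np.array(s['orientation'])[:,0]),s['finger_gap'])"
```

```text
6.7333 [ 506.37932917 -173.75946107  164.66620784] [-0.43391629  0.31652422  0.72022504] [-2.16665749 -2.09849335  6.22227562] -49.9552446757436 14.934544912158088
```

Call:
{"op": "servo_tool", "data": {"targets": [[-1,0,0,0,0,0,0.3],[-1,0,0,0,0,0,0]], "squeeze": 40}}

```text
time_s: 6.9
tcp_pos: [506.4, -173.7, 164.7]
orientation: [[-0.624, 0.781, 0.001], [0.781, 0.624, -0.003], [-0.003, -0.001, -1.0]]
contact_force: [-1.4, -1.8, 6.7]
finger_gap: 15.4
gripper_force: 47.1
```

```bash
python3 -c "
from h import *
s=read_state();print(s['time_s'],s['tcp_pos'],s['moment'],s['contact_force'],ang(-np.array(s['orientation'])[:,0]),s['finger_gap'])"
```

```text
6.9 [ 506.36959465 -173.74130534  164.67005949] [-0.46034703  0.31958361  1.15114972] [-1.35697653 -1.82340795  6.68998545] -51.38835585770979 15.401664096578948
```

Call:
{"op": "servo_tool", "data": {"targets": [[-1,0,0,0,0,0,-0.4],[0,0,0,0,0,0,0],[1,0,0,0,0,0,0],[1,0,0,0,0,0,0],[1,0,0,0,0,0,0]]}}

```text
time_s: 7.32
tcp_pos: [505.9, -173.0, 163.4]
orientation: [[-0.649, 0.76, -0.0], [0.76, 0.649, 0.0], [0.0, 0.0, -1.0]]
contact_force: [0.1, 0.3, -1.4]
finger_gap: 63.2
gripper_force: 0.0
```

Call:
{"op": "servo_tool", "data": {"targets": [[1,0,0,0,0,0,0],[1,0,0,0,0,0,0],[1,0,0,-0.3,0,0,0],[1,0,0,-0.6,0,0,0],[1,0,0,-0.8,0,0,0]]}}

```text
time_s: 7.73
tcp_pos: [505.3, -172.7, 230.7]
orientation: [[-0.65, 0.76, -0.004], [0.76, 0.65, 0.002], [0.004, -0.001, -1.0]]
contact_force: [0.4, -0.4, 0.1]
finger_gap: 85.3
gripper_force: 0.0
```

Call:
{"op": "servo_tool", "data": {"targets": [[1,0,0,-0.8,0,0,0],[1,0,0,-0.6,0,0,0],[1,0,0,-0.4,0,0,0],[1,0,0,0,0,0,0]]}}

```text
time_s: 8.07
tcp_pos: [506.6, -173.4, 307.1]
orientation: [[-0.65, 0.76, 0.005], [0.76, 0.65, -0.003], [-0.006, 0.002, -1.0]]
contact_force: [0.9, 0.4, 0.6]
finger_gap: 85.0
gripper_force: 0.0
```

Run:
```python
from h import *
s=read_state();T=(np.array(s["orientation"]),np.array(s["tcp_pos"]))
im=cv2.cvtColor(camera("wrist"),cv2.COLOR_RGB2BGR);print(T,s["contact_force"]);np.savez("w2.npz",R=T[0],t=T[1])
cv2.imwrite("pics/w2.png",cv2.resize(im[130:280,190:390],None,fx=4,fy=4,interpolation=cv2.INTER_CUBIC))
```

```text
(array([[-0.64991593,  0.75998724,  0.00535506],
       [ 0.75998268,  0.64993509, -0.00327262],
       [-0.00596759,  0.00194282, -0.99998031]]), array([ 506.61510277, -173.39102674,  307.10286137])) [0.94399072 0.41142307 0.62727083]
```

View pics/w2.png

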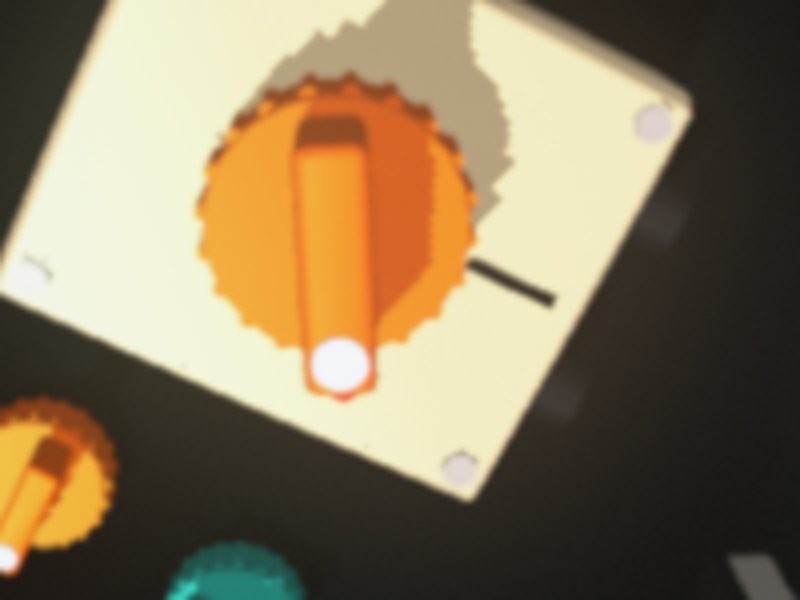

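The dotted end now covers the red dot, which just peeks out at crop (343,397). The white dot is at crop (340,364) and the bar's far end at (331,148).

Run:
```python
from h import *
d=np.load("w2.npz");T=(d["R"],d["t"])
g=lambda x,y:(190+x/4-.4,130+y/4-.4)
a=wz(g(340,364),118.5,T);b=wz(g(331,148),118.5,T);l,m=wz(g(472,264),55,T),wz(g(552,301),55,T)
print(a,b,np.linalg.norm(a-b),"bar",ang(a-b),"line",ang(m-l),ang((l+m)/2-(506,-173,55)))
```

```text
[ 519.51780408 -188.04726036  118.5       ] [ 487.4598722  -153.34231732  118.5       ] 47.24557194010589 bar -47.27047103472504 line 15.323432373558958 13.891121126327613
```

```bash
python3 -c "
from plant import *
print(finish_job())"
```

```text
the job is handed in; nothing more can be done
None
```

The large orange cap is screwed fully home and released: it dropped 8 mm into the thread at the black line, then turned about 62° clockwise to its stop, with the dotted end now over the red dot. I handed the job in at about 8 s with the gripper clear; the blue-capped box was not touched.

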